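# Open the drive enclosure

## Robot

A 7-joint arm with a two-finger parallel gripper is mounted at the origin on the work surface. World frame = base frame: x ahead of the robot, y to its left, z up, the work surface at z = 0. Lengths are in m, angles in degrees, forces in N, time in s.
With the tool pointing down it reaches from about 0.425 to 0.875 m from the base axis. Payload 4.7 kg.
Tool frame: the origin (TCP) lies at the very end of the fingers, on their centre line; the grasp point (between the pads) lies env.hold_point_z behind it (env.hold_point_z is the distance from the TCP to the grasp point, in m); z points along the fingers, y is the line along which they close (so a half turn about z gives the same grasp; the last joint's range is limited). The gripper opens to 87 mm and grips with 3 to 60 N. Pads are 19 mm wide; open, the fingers measure 117 mm over their backs; the gripper's body (75 mm by 190 mm) begins 51 mm behind the grasp point.
Start: joints at [70.709, 18.392, -4.016, 83.108, 1.295, 78.541, -3.26], TCP at [0.223, -0.61, 0.197] pointing down, gripper open.
Joint ranges: [-163.93, 163.93], [-17.29, 119.83], [-79.2, 71.16], [3.27, 140.29], [-89.18, 269.18], [5.43, 117.66], [-154.24, 154.24]. Speed limits (degrees/s): [147.25, 147.25, 180, 180, 180, 180, 180].

## Interface

Orientations are given as [roll, pitch, yaw] about the fixed x, y, z axes, in that order (R = Rz(yaw) Ry(pitch) Rx(roll)).
In Python, from cell import env gives the robot as it stands.
- The arm moves only by the shell command python3 -m jog 'ROWS' [FORCE]. ROWS is JSON, a list of rows, each an object with "dp": the shift along the tool's x, y, z in cm, a list of three; "twist": the turn about the tool's z in degrees; "fingers": the opening, from 0 (shut) to 1 (fully open). A call has 1 to 8 rows; each row is the pose to reach, as a shift and turn from the pose commanded when the call began, along the tool's axes at that moment; what a row does not reach only later rows make up. A row lasts 1/8 s, in which the tool goes at most 62.5 mm and 10.7 degrees, less where a joint would pass 70% of its speed; a pose out of reach is approached as far as the arm can. A call with a gripper value outside its range is refused whole. The fingers move at their own pace and stop on an object; FORCE is the grip in N (left out, the last holds). Time passes only in rows, so rows that repeat a pose let the fingers close. It gives the time, the measured TCP pose, the force, the opening and the grip force at its end, in the units of the state.
- env.get_obs(): the state, without advancing time (a new reading comes with each control period).
- env.read_camera(name): name is "scene" or "top" or "wrist"; returns a dict with "pixels" (420x560x3 uint8, blue, green, red), "depth" (420x560 float32, m along the optical axis (not along the pixel's ray), 0 where there is no reading), "fx", "fy", "cx", "cy" (pixels), "k1" (the pictures are not rectified: a ray, as slopes to the right and down, at radius r is drawn at 1 + k1 r^2 times it, then the intrinsics apply), "rvec" (rotation vector, rad) and "tvec" (3), from world to camera coordinates, as OpenCV has them. Camera axes: x right, y down, z forward; pixel columns grow to the right and rows downward; lengths in m; the calibration is good to about 2 mm. A picture is of the moment at which its call begins.
- env.sign_off(): hands the job in; it is judged then, once.
The state is a dict: "time_s": time; "qpos": joint angles; "joint_velocities": joint speeds; "effort": joint torques, N m; "tool_pos": TCP position; "tool_rot": TCP orientation; "force": force on the tool from outside, world axes, zero at the start; "wrist_torque": the same for the moment, N m; "grip_width": finger opening in m; "grasp_force": force on a finger pad.
Only numpy, scipy, OpenCV 4.12 (cv2) and the standard library are available. Lean on these libraries where they do the work, as an engineer would, in place of code of your own. Each camera call takes 0.05 s, during which the arm holds its last target. There are 200 camera calls.

## Task

Open the drive enclosure: press the snap tab on its deck all the way in, then push the released cover along the deck with your fingertips until it is wholly off its seat and the drive bay lies fully open. Push it, do not grip or lift it, leave it lying flat on the deck, and do not disturb the loose things around the enclosure.

Things in the scene. Friction and masses are not known exactly. Their poses are not given: they have to be found in the camera images.
- enclosure: Low grey metal drive enclosure fixed to the bench, 136 (its x) x 273 mm (its y, from -65 to +208), flat top 40 mm above the bench. Origin: on the bench under the middle of the cover's seat, z up. Drive bay opening under the cover: y -45 to +48 mm. Side walls 13 mm high with lips over the cover's brims (|x| above 53, |y| below 59 mm) let the seated cover only slide along y; -y end open.
- cover: Loose black plastic cover, 0.2 kg, hat-shaped: 116 (x) x 110 (y) x 22 mm high, low brims along the long sides, raised middle 96 mm wide with upright ends at y = +-55 mm. Origin: centre of its underside, 40 mm above the bench; seated, it is over the enclosure's origin, same axes. With the tab in, 1 to 3 N slides it to +y; wholly off its seat after 110 mm.
- cover_back (a point): Centre of the cover's upright end face at -y, the face to push, 11 mm above the cover's underside; the face is 96 mm wide and spans 5 to 22 mm above the enclosure's flat top. Push towards the enclosure's +y.
- stop (a point): Middle of the top edge of the end stop's inner face, at the deck's +y end: 200 mm from the enclosure's origin, 12 mm above the deck. The deck is flat from the seat to here; the cover meets the stop after sliding 145 mm.
- tab (a joint): How far the snap tab is pressed straight down into the deck: 0 to 2 mm at the start, 10 mm fully in. It moves stiffly (about 4 N), stops hard at 10 mm, and stays where it is left.
- tab_top (a point): Centre of the top face of the snap tab, a black block 30 mm (x) by 50 mm (y) in the deck just beyond the cover's +y edge, on the enclosure's centre line at y = 83 mm. Out, its top stands 12 mm above the deck and blocks the cover; fully in, 2 mm above the deck, and the cover passes over it.
- drive: Loose bare hard drive, 102 x 147 x 25 mm, lying flat; leave alone. Origin: centre of its underside.
- slim_drive: Loose small drive, 70 x 100 x 9 mm, lying flat; leave alone. Origin: centre of its underside.
- dish: Loose steel screw dish, 110 mm across, 35 mm high; leave alone. Origin: centre of its underside.
- screwdriver: Loose screwdriver, 190 mm long, lying on the robot's side of the enclosure; leave alone. Its x axis runs along it.
Mind the look-alikes: they are no part of the job. What is meant by the cover is not green or purple, and is the smaller of those in its own colour.

How it is judged (in metres and radians):
On the way, in this order (a step that is already met when the one before it is completed fails the run):
1. the tab is pressed in while the cover is still on its seat (value of joint tab above 0.0085 m and y of cover in the frame of enclosure below 0.012 m), for 0.1 s.
2. the cover has been pushed off its seat (y of cover in the frame of enclosure above 0.106 m), for 0.1 s.
At the end, for the whole second after the job is handed in: The tab is in (at least 8.5 mm) and the cover rests flat on the deck (within 4 mm of deck height, tilt under 0.06 rad), slid 106 to 155 mm from its seat and within 30 mm of the centre line, at rest (value of joint tab above 0.0085 m and y of cover in the frame of enclosure between 0.106 and 0.155 m and x of cover in the frame of enclosure between -0.03 and 0.03 m and z of cover in the frame of enclosure between 0.036 and 0.044 m and angle between cover's own z axis and vertical below 0.06 rad and linear speed of cover below 0.02 m/s); the robot touches nothing.
It fails at once if the cover is lifted or tipped up (more than 10 mm or 0.2 rad) (z of cover in the frame of enclosure above 0.05 m or angle between cover's own z axis and vertical above 0.2 rad).
It fails at once if a loose thing beside the enclosure is shifted by more than 25 mm (distance of any of drive, slim_drive, dish, screwdriver from where it was at the start of the episode above 0.025 m).
It also fails if it takes over 40 s, if anything falls off the work surface, if the arm or the gripper's body presses on something with over 40 N, if the wrist force passes 120 N, or if a joint passes its speed limit or range.

## Working session

There is one attempt and no reset: what is moved stays moved. The work goes in short steps, Python scripts to look and compute and a shell command to move; the robot and the scene stay as the last step left them, time stands still between calls to the robot, and variables do not carry over. Pictures are saved under pics/ and viewed, at most 10 in all, crops included, and the job is handed in when it is done.

```bash
mkdir -p pics; ls; cat > h.py <<'E'
import numpy as np,cv2
from cell import env
def cam(n):
    c=env.read_camera(n); c['R']=cv2.Rodrigues(np.array(c['rvec'],float))[0]; c['t']=np.array(c['tvec'],float).ravel(); return c
def rays(c,uv):
    uv=np.array(uv,float).reshape(-1,2)
    d=np.stack([(uv[:,0]-c['cx'])/c['fx'],(uv[:,1]-c['cy'])/c['fy']],1); s=d.copy()
    for _ in range(20): s=d/(1+c['k1']*(s**2).sum(1,keepdims=True))
    return np.c_[s,np.ones(len(s))]
def onplane(c,uv,z):
    r=rays(c,uv)@c['R']; o=-c['R'].T@c['t']
    return o+r*((z-o[2])/r[:,2])[:,None]
def bydepth(c,uv):
    uv=np.array(uv).reshape(-1,2).astype(int)
    r=rays(c,uv)*c['depth'][uv[:,1],uv[:,0]][:,None]
    return (r-c['t'])@c['R']
E
python3 - <<'E'
from h import *
for n in('top','scene'):
    c=cam(n); cv2.imwrite(f'pics/{n}0.png',c['pixels']); print(n,-c['R'].T@c['t'])
o=env.get_obs(); print(o['tool_pos'],o['tool_rot'],o['force'],o['grip_width'],env.hold_point_z)
E
```

```text
pics
top [ 0.44211806 -0.08049528  1.1723907 ]
scene [ 1.2487803  -0.29084159  0.85374853]
[ 0.22314326 -0.60993015  0.196166  ] [-1.79901712e+02  4.86774831e-03  2.01013661e+01] [-0.41315694 -0.37677634  0.63423951] 0.08716519049278143 0.0187
```

View pics/top0.png

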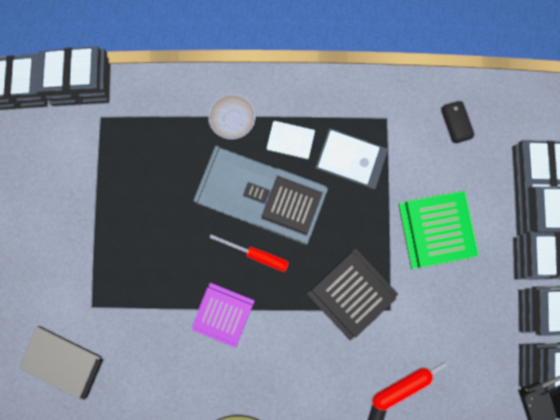

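View pics/scene0.png

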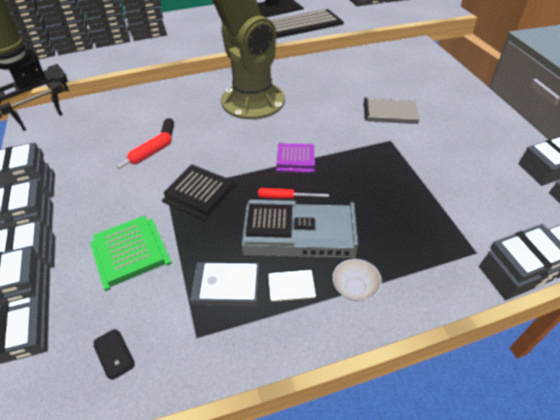

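Top view: covers are green (438,230), purple (223,315), big black (352,293) and small black (293,204). The small black one fits: it is neither green nor purple, it is the smaller of the two black ones, and it sits on the enclosure with the tab at (257,191) beside it. The loose things are the drive (352,158), slim drive (291,139), dish (232,117) and screwdriver (250,252). I'll confirm this in a crop and measure.

```bash
python3 - <<'E'
from h import *
c=cam('top')
cv2.imwrite('pics/crop.png',cv2.resize(c['pixels'][130:260,180:350],None,fx=4.5,fy=4.5,interpolation=cv2.INTER_CUBIC))
vv,uu=np.mgrid[100:320,180:400]; uv=np.c_[uu.ravel(),vv.ravel()]
P=bydepth(c,uv); 
def rect(m,name):
    k=np.zeros((420,560),np.uint8); k[uv[m,1],uv[m,0]]=255
    cs=max(cv2.findContours(k,cv2.RETR_EXTERNAL,cv2.CHAIN_APPROX_NONE)[0],key=cv2.contourArea)
    q=bydepth(c,cs.reshape(-1,2)); r=cv2.minAreaRect((q[:,:2]*1000).astype(np.float32))
    print(name,np.round(r[0],1),np.round(r[1],1),round(r[2],1),'z',np.median(P[m,2]).round(4),m.sum())
    print(cv2.boxPoints(r).round(0).tolist())
near=(uv[:,0]>185)&(uv[:,0]<332)&(uv[:,1]>140)&(uv[:,1]<248)
rect(near&(P[:,2]>.030),'enclosure')
rect(near&(P[:,2]>.056)&(P[:,2]<.07)&(uv[:,0]>255),'covertop')
g=c['pixels'].max(2)[uv[:,1],uv[:,0]]
t=near&(uv[:,0]>238)&(uv[:,0]<272)&(uv[:,1]>178)&(uv[:,1]<204)&(P[:,2]>.046)&(P[:,2]<.056)
print(t.sum()); 
if t.sum()>20: rect(t,'tab')
E
```

```text
enclosure [577.9 -32.4] [274.2 220. ] 69.3 z 0.0454 7252
[[427.0, -122.0], [632.0, -199.0], [729.0, 57.0], [523.0, 135.0]]
covertop [ 590.7 -116.4] [110.1  96.6] 69.6 z 0.0624 2292
[[526.0, -151.0], [617.0, -185.0], [655.0, -82.0], [565.0, -48.0]]
300
tab [618.9 -36.2] [50.5 33. ] 69.7 z 0.0519 300
[[595.0, -54.0], [626.0, -66.0], [643.0, -18.0], [612.0, -7.0]]
```

View pics/crop.png

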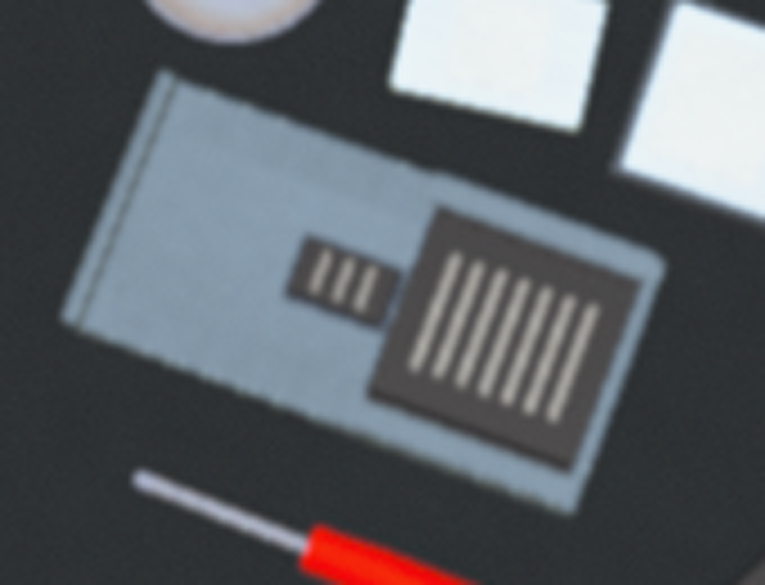

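The crop confirms it: the small black cover is seated on the grey enclosure with the tab just beyond its +y edge (crop ≈(345,283)). The sizes match the task, with the cover top at 110x97 mm and z 62, and the tab at 50x33 mm and z 52. The cover centre is at (0.591,-0.116) and the enclosure yaw is about -20.4°. I'll move over the tab with the fingers shut.

```bash
cat >> h.py <<'E'
from scipy.spatial.transform import Rotation as Ro
O=np.array([.5905,-.1160]); Y=np.array([np.sin(np.radians(20.4)),np.cos(np.radians(20.4))]); X=np.array([Y[1],-Y[0]])
def to(ex,ey,z):
    o=env.get_obs(); p=np.array(o['tool_pos']); g=np.r_[O+X*ex+Y*ey,z]
    R=Ro.from_euler('xyz',o['tool_rot'],degrees=True)
    print('t',o['time_s'],'in encl',((p[:2]-O)@X).round(4),((p[:2]-O)@Y).round(4),p[2].round(4),'yaw',o['tool_rot'][2],'F',np.round(o['force'],1),'w',o['grip_width'])
    print('need dp cm',(R.inv().apply(g-p)*100).round(2),'twist',round(o['tool_rot'][2]-69.6,2))
E
python3 -m jog '[{"dp":[3,-2.1,0],"twist":-3,"fingers":0},{"dp":[7.5,-5.3,0],"twist":-7,"fingers":0},{"dp":[12.5,-8.8,0],"twist":-11,"fingers":0},{"dp":[17.5,-12.4,0],"twist":-16,"fingers":0},{"dp":[22.5,-15.9,0],"twist":-21,"fingers":0},{"dp":[27.5,-19.4,0],"twist":-26,"fingers":0},{"dp":[32.5,-23,0],"twist":-31,"fingers":0},{"dp":[37,-26.1,0],"twist":-36,"fingers":0}]'
python3 -c "
from h import *
to(0,.084,.10)"
```

```text
time_s: 1.15
tool_pos: [0.482, -0.2359, 0.1972]
tool_rot: [180.0, 0.0, 56.3]
force: [0.3, -0.5, -0.0]
grip_width: 0.0152
grasp_force: 0.0
t 1.15 in encl -0.0599 -0.1502 0.1972 yaw 56.32253074190141 F [ 0.3 -0.5 -0. ] w 0.015186804249941819
need dp cm [24.17  0.45  9.71] twist -13.28
```

```bash
python3 -m jog '[{"dp":[4,0,1],"twist":-3,"fingers":0},{"dp":[8.5,0.1,2.5],"twist":-6,"fingers":0},{"dp":[13,0.2,4.5],"twist":-9,"fingers":0},{"dp":[17.5,0.3,6],"twist":-12,"fingers":0},{"dp":[21.5,0.4,7.5],"twist":-13.3,"fingers":0},{"dp":[24.2,0.45,9],"twist":-13.3,"fingers":0},{"dp":[24.2,0.45,10],"twist":-13.3,"fingers":0},{"dp":[24.2,0.45,11],"twist":-13.3,"fingers":0}]'
python3 - <<'E'
from h import *
to(0,.084,.055)
c=cam('scene'); cv2.imwrite('pics/s1.png',cv2.resize(c['pixels'][150:330,200:420],None,fx=3.2,fy=3.2))
E
```

```text
time_s: 2.15
tool_pos: [0.6193, -0.0411, 0.0864]
tool_rot: [-180.0, 0.1, 69.3]
force: [-0.1, -0.6, -0.5]
grip_width: 0.0005
grasp_force: 0.0
t 2.15 in encl 0.0009 0.0802 0.0864 yaw 69.34727668993305 F [-0.1 -0.6 -0.5] w 0.0005427133181043527
need dp cm [ 0.38 -0.09  3.14] twist -0.25
```

View pics/s1.png

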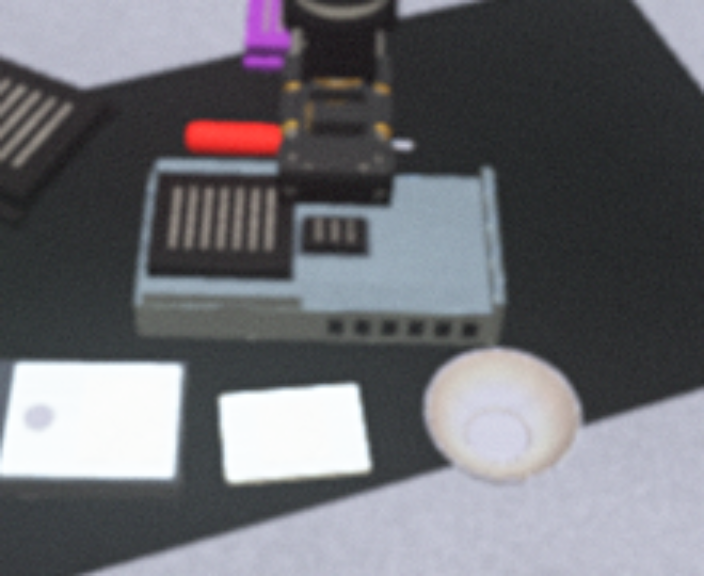

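The scene crop shows the shut gripper behind and above the tab (335,235), with nothing touched. I'll check that the TCP projects where it should, then press in small steps.

```bash
python3 - <<'E'
from h import *
c=cam('scene'); p=np.array(env.get_obs()['tool_pos'])
for q in (p,np.r_[O+Y*.083,.052],np.r_[O,.062]):
    s=c['R']@q+c['t']; s=s[:2]/s[2]; s=s*(1+c['k1']*(s@s)); u=np.array([s[0]*c['fx']+c['cx'],s[1]*c['fy']+c['cy']]); print(u,(u-[200,150])*3.2)
E
python3 -m jog '[{"dp":[0.2,0,1],"twist":-0.25,"fingers":0},{"dp":[0.4,-0.1,2],"twist":-0.25,"fingers":0},{"dp":[0.4,-0.1,2.8],"twist":-0.25,"fingers":0},{"dp":[0.4,-0.1,3.1],"twist":-0.25,"fingers":0},{"dp":[0.4,-0.1,3.4],"twist":-0.25,"fingers":0},{"dp":[0.4,-0.1,3.7],"twist":-0.25,"fingers":0},{"dp":[0.4,-0.1,4.0],"twist":-0.25,"fingers":0},{"dp":[0.4,-0.1,4.2],"twist":-0.25,"fingers":0}]'
```

```text
[302.36669245 212.53886925] [327.57341583 200.12438161]
[303.54278481 221.62202483] [331.33691138 229.19047944]
[269.48164313 218.08312115] [222.34125802 217.86598769]
time_s: 3.25
tool_pos: [0.6203, -0.0358, 0.045]
tool_rot: [-180.0, 0.0, 69.6]
force: [0.2, -0.0, 1.0]
grip_width: 0.0007
grasp_force: 0.0
```

```bash
python3 -m jog '[{"dp":[0,0,0.1],"fingers":0},{"dp":[0,0,0.2],"fingers":0},{"dp":[0,0,0.3],"fingers":0},{"dp":[0,0,0.35],"fingers":0}]'
python3 -c "
from h import *
to(0,.084,.041)"
```

```text
t 3.25 in encl -0.0001 0.0856 0.045 yaw 69.64682810872306 F [ 0.2 -0.   1. ] w 0.0006711692500392274
need dp cm [-0.16  0.01  0.4 ] twist 0.05validation failed for argument at $[0]...
```

```bash
python3 -m jog '[{"dp":[0,0,0.1],"twist":0,"fingers":0},{"dp":[0,0,0.2],"twist":0,"fingers":0},{"dp":[0,0,0.3],"twist":0,"fingers":0},{"dp":[0,0,0.35],"twist":0,"fingers":0}]'
python3 -c "
from h import *
to(0,.084,.041)"
```

```text
time_s: 3.75
tool_pos: [0.6203, -0.0357, 0.0416]
tool_rot: [180.0, 0.0, 69.7]
force: [0.3, -0.0, -0.4]
grip_width: 0.0002
grasp_force: 0.0
t 3.75 in encl -0.0 0.0856 0.0416 yaw 69.65256230176222 F [ 0.3 -0.  -0.4] w 0.00023443890810384576
need dp cm [-0.16  0.    0.06] twist 0.05
```

```bash
python3 - <<'E'
from h import *
for n,b in(('scene',(180,270,235,375)),('wrist',(0,420,0,560))):
    c=cam(n); a=c['pixels'][b[0]:b[1],b[2]:b[3]]; f=min(5,790/a.shape[1])
    cv2.imwrite(f'pics/{n}2.png',cv2.resize(a,None,fx=f,fy=f,interpolation=cv2.INTER_CUBIC))
    vv,uu=np.mgrid[0:420,0:560]; uv=np.c_[uu.ravel(),vv.ravel()]; P=bydepth(c,uv)
    e=np.c_[(P[:,:2]-O)@X,(P[:,:2]-O)@Y]
    for nm,x0,x1,y0,y1 in(('deck',-.06,.06,.13,.18),('deckR',.025,.06,.07,.1),('tabR',.005,.013,.062,.104),('cover',-.03,.03,-.04,.04)):
        m=(e[:,0]>x0)&(e[:,0]<x1)&(e[:,1]>y0)&(e[:,1]<y1)&(c['depth'].ravel()>0)&(P[:,2]<.075)
        print(n,nm,m.sum(),np.percentile(P[m,2],[10,50,90]).round(4) if m.sum() else '')
E
```

```text
scene deck 745 [0.0381 0.04   0.0418]
scene deckR 149 [0.0379 0.0401 0.0417]
scene tabR 18 [0.0391 0.0428 0.0463]
scene cover 621 [0.0603 0.0621 0.0639]
wrist deck 24283 [0.0386 0.0394 0.0403]
wrist deckR 1531 [0.0387 0.0395 0.0403]
wrist tabR 417 [0.0498 0.0508 0.0676]
wrist cover 1 [0.0607 0.0607 0.0607]
```

View pics/scene2.png

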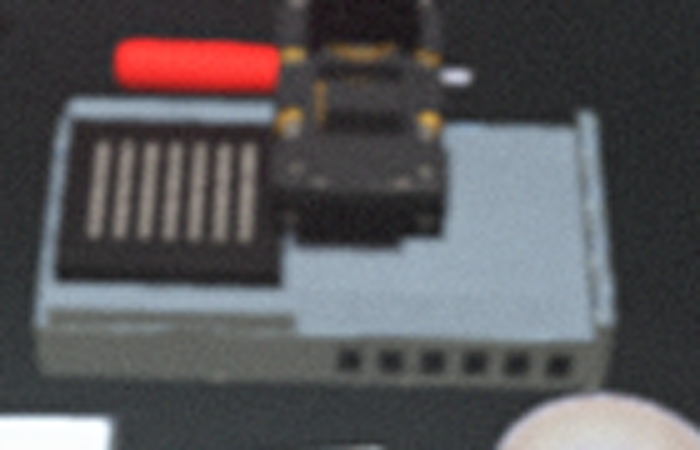

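The scene crop shows the fingers down on the tab at (340,235) and the cover still seated at (170,195). I'll press a little further until there's a hard reaction.

```bash
python3 -m jog '[{"dp":[0,0,0.1],"twist":0,"fingers":0},{"dp":[0,0,0.15],"twist":0,"fingers":0}]'; python3 -m jog '[{"dp":[0,0,0.1],"twist":0,"fingers":0},{"dp":[0,0,0.1],"twist":0,"fingers":0}]'
```

```text
time_s: 4.1
tool_pos: [0.6203, -0.0357, 0.0401]
tool_rot: [-180.0, 0.0, 69.7]
force: [-0.5, -0.1, 0.1]
grip_width: 0.0007
grasp_force: 0.0
time_s: 4.35
tool_pos: [0.6202, -0.0358, 0.039]
tool_rot: [-180.0, 0.0, 69.6]
force: [0.1, -0.6, -0.2]
grip_width: 0.0005
grasp_force: 0.0
```

View pics/wrist2.png

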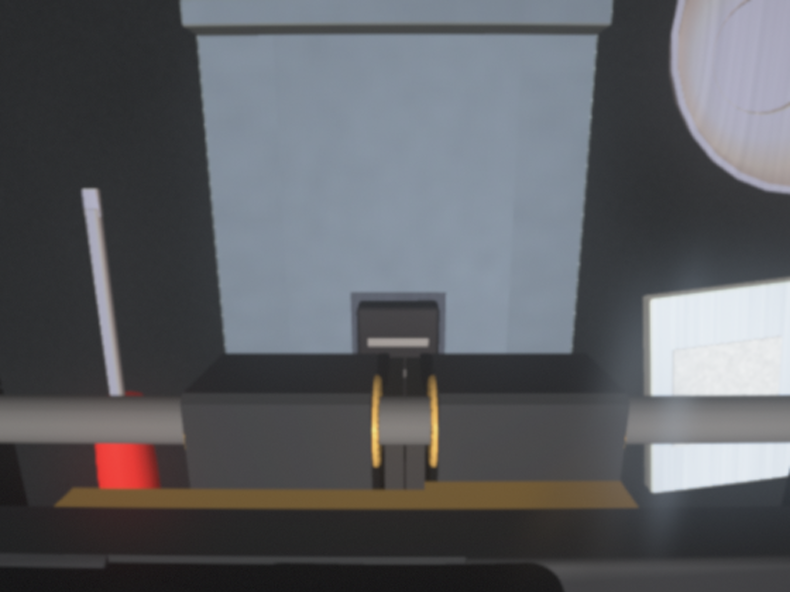

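```bash
python3 - <<'E'
from h import *
c=cam('wrist'); print('cam',-c['R'].T@c['t'], env.get_obs()['tool_pos'])
for u in (262,284,300,200):
    uv=np.array([[u,v] for v in range(190,400,12)]); P=bydepth(c,uv)
    print(u,[(int(v),*(np.array([(p[:2]-O)@X,(p[:2]-O)@Y,p[2]])*1000).round(0).astype(int).tolist()) for (_,v),p in zip(uv,P)])
E
```

```text
cam [0.64396675 0.02791915 0.22600592] [ 0.62022658 -0.03572517  0.03905143]
262 [(190, -13, 120, 40), (202, -13, 113, 39), (214, -13, 107, 41), (226, -12, 104, 51), (238, -12, 98, 52), (250, -6, 122, 138), (262, -6, 122, 146), (274, -5, 122, 153), (286, -5, 122, 158), (298, -5, 118, 157), (310, -5, 116, 158), (322, -5, 113, 157), (334, -5, 110, 158), (346, -5, 107, 158), (358, -5, 109, 165), (370, -5, 110, 169), (382, -4, 110, 173), (394, -4, 111, 176)]
284 [(190, -1, 120, 40), (202, -1, 114, 40), (214, -1, 108, 42), (226, -1, 103, 50), (238, -1, 97, 51), (250, -1, 91, 51), (262, -1, 94, 75), (274, -1, 94, 88), (286, -1, 118, 150), (298, -1, 115, 151), (310, -1, 113, 152), (322, -1, 86, 112), (334, -1, 82, 113), (346, -1, 77, 114), (358, -1, 108, 163), (370, -1, 110, 169), (382, 0, 110, 173), (394, 0, 110, 175)]
300 [(190, 7, 120, 40), (202, 7, 114, 40), (214, 7, 107, 41), (226, 7, 104, 50), (238, 7, 97, 50), (250, 6, 96, 64), (262, 6, 95, 78), (274, 5, 94, 89), (286, 3, 117, 149), (298, 3, 116, 152), (310, 3, 112, 151), (322, 5, 86, 112), (334, 5, 81, 112), (346, 5, 77, 113), (358, 3, 109, 164), (370, 2, 110, 169), (382, 2, 111, 173), (394, 2, 111, 176)]
200 [(190, -45, 120, 39), (202, -46, 113, 39), (214, -46, 107, 39), (226, -47, 100, 38), (238, -47, 93, 39), (250, -22, 122, 139), (262, -20, 122, 146), (274, -19, 122, 154), (286, -18, 121, 157), (298, -18, 119, 158), (310, -18, 116, 157), (322, -19, 112, 156), (334, -18, 110, 158), (346, -18, 108, 159), (358, -17, 108, 163), (370, -16, 110, 169), (382, -15, 111, 173), (394, -14, 110, 175)]
```

The force stays near 0 and the wrist depth puts the tab top still at about 51 mm, so the fingers aren't bearing on it yet. That means the shut tips end short of the reported TCP. I'll lower by feel.

```bash
python3 -m jog '[{"dp":[0,0,0.15],"twist":0,"fingers":0},{"dp":[0,0,0.3],"twist":0,"fingers":0}]' | grep -A0 -E 'pos|force'; python3 -m jog '[{"dp":[0,0,0.15],"twist":0,"fingers":0},{"dp":[0,0,0.3],"twist":0,"fingers":0}]'| grep -E 'pos|force'
python3 - <<'E'
from h import *
c=cam('wrist')
for u in (262,284,300):
    uv=np.array([[u,v] for v in range(206,270,6)]); P=bydepth(c,uv)
    print(u,[(int(v),*(np.array([(p[:2]-O)@X,(p[:2]-O)@Y,p[2]])*1000).round(0).astype(int).tolist()) for (_,v),p in zip(uv,P)])
E
```

```text
tool_pos: [0.6203, -0.0358, 0.036]
--
force: [-0.1, 0.4, 0.3]
--
grasp_force: 0.0
tool_pos: [0.6203, -0.0357, 0.033]
force: [-0.2, 0.5, 0.3]
grasp_force: 0.0
262 [(206, -13, 113, 40), (212, -13, 110, 40), (218, -12, 107, 42), (224, -12, 106, 51), (230, -12, 103, 51), (236, -12, 100, 50), (242, -12, 97, 51), (248, -12, 94, 51), (254, -6, 122, 136), (260, -6, 123, 140), (266, -6, 122, 144)]
284 [(206, -1, 112, 38), (212, -1, 110, 40), (218, -1, 107, 43), (224, -1, 107, 52), (230, -1, 103, 51), (236, -1, 100, 51), (242, -1, 97, 51), (248, -1, 94, 51), (254, -1, 94, 58), (260, -1, 94, 68), (266, -1, 94, 74)]
300 [(206, 7, 113, 41), (212, 7, 110, 41), (218, 7, 107, 43), (224, 6, 106, 50), (230, 6, 103, 51), (236, 7, 100, 51), (242, 7, 97, 51), (248, 7, 94, 51), (254, 6, 96, 64), (260, 6, 95, 70), (266, 6, 95, 77)]
```

```bash
for i in 1; do python3 -m jog '[{"dp":[0,0,0.1],"twist":0,"fingers":0},{"dp":[0,0,0.2],"twist":0,"fingers":0}]' | grep -E 'pos|force:'; done; python3 -m jog '[{"dp":[0,0,0.1],"twist":0,"fingers":0},{"dp":[0,0,0.2],"twist":0,"fingers":0}]'| grep -E 'pos|force:'; python3 -m jog '[{"dp":[0,0,0.1],"twist":0,"fingers":0},{"dp":[0,0,0.2],"twist":0,"fingers":0}]'| grep -E 'pos|force:'
```

```text
tool_pos: [0.6203, -0.0358, 0.0311]
force: [0.2, -0.6, -0.7]
grasp_force: 0.0
tool_pos: [0.6203, -0.0357, 0.0291]
force: [-1.2, -0.4, -0.9]
grasp_force: 0.0
tool_pos: [0.6203, -0.0358, 0.0271]
force: [0.6, 0.2, 0.2]
grasp_force: 0.0
```

```bash
python3 - <<'E'
from h import *
c=cam('wrist'); print(-c['R'].T@c['t'])
for u in (262,284,300):
    uv=np.array([[u,v] for v in range(206,300,6)]); P=bydepth(c,uv)
    print(u,[(int(v),*(np.array([(p[:2]-O)@X,(p[:2]-O)@Y,p[2]])*1000).round(0).astype(int).tolist()) for (_,v),p in zip(uv,P)])
a=c['pixels'][200:300,210:360]
cv2.imwrite('pics/w3.png',cv2.resize(a,None,fx=5,fy=5,interpolation=cv2.INTER_CUBIC))
E
```

```text
[0.64401865 0.0279229  0.21406591]
262 [(206, -12, 114, 39), (212, -12, 111, 39), (218, -12, 108, 41), (224, -12, 108, 49), (230, -11, 105, 51), (236, -12, 102, 51), (242, -12, 99, 50), (248, -12, 96, 50), (254, -6, 122, 130), (260, -6, 122, 134), (266, -6, 122, 137), (272, -5, 123, 141), (278, -5, 122, 144), (284, -5, 121, 145), (290, -5, 120, 146), (296, -5, 119, 145)]
284 [(206, -1, 114, 39), (212, -1, 111, 39), (218, -1, 108, 39), (224, -1, 108, 50), (230, -1, 105, 51), (236, -1, 102, 52), (242, -1, 99, 51), (248, -1, 96, 51), (254, -1, 94, 53), (260, -1, 94, 61), (266, -1, 94, 68), (272, -1, 94, 75), (278, -1, 94, 80), (284, -1, 117, 136), (290, -1, 117, 138), (296, -1, 116, 139)]
300 [(206, 7, 114, 39), (212, 7, 111, 39), (218, 7, 108, 40), (224, 6, 107, 48), (230, 6, 105, 51), (236, 6, 102, 51), (242, 6, 99, 51), (248, 6, 96, 51), (254, 6, 96, 58), (260, 6, 96, 65), (266, 6, 95, 71), (272, 5, 95, 77), (278, 5, 94, 81), (284, 3, 117, 136), (290, 0, 154, 214), (296, 3, 116, 139)]
```

View pics/w3.png

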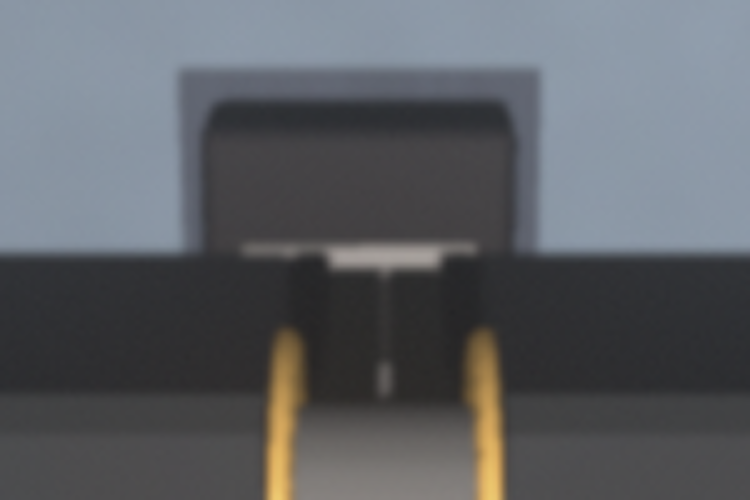

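The wrist crop shows the finger bottoms (380,270) just reaching the tab top. They end about 20–25 mm short of the reported TCP, so contact is imminent and I'll keep pressing by feel.

```bash
python3 -m jog '[{"dp":[0,0,0.1],"twist":0,"fingers":0},{"dp":[0,0,0.2],"twist":0,"fingers":0}]' | grep -E 'pos|force:'; python3 -m jog '[{"dp":[0,0,0.1],"twist":0,"fingers":0},{"dp":[0,0,0.2],"twist":0,"fingers":0}]'| grep -E 'pos|force:'; python3 -m jog '[{"dp":[0,0,0.1],"twist":0,"fingers":0},{"dp":[0,0,0.2],"twist":0,"fingers":0}]'| grep -E 'pos|force:'
```

```text
tool_pos: [0.6204, -0.0358, 0.0256]
force: [-2.0, 0.0, 4.2]
grasp_force: 1.9
tool_pos: [0.6204, -0.0358, 0.0233]
force: [-1.6, -0.0, 3.3]
grasp_force: 1.9
tool_pos: [0.6203, -0.0358, 0.0211]
force: [-1.6, 1.4, 3.0]
grasp_force: 1.9
```

Contact came at a reported z of about 0.026, with the expected ~4 N. The tab has roughly 4–5 mm more to go.

```bash
python3 -m jog '[{"dp":[0,0,0.1],"twist":0,"fingers":0},{"dp":[0,0,0.2],"twist":0,"fingers":0}]' | grep -E 'pos|force:'; python3 -m jog '[{"dp":[0,0,0.1],"twist":0,"fingers":0},{"dp":[0,0,0.2],"twist":0,"fingers":0}]'| grep -E 'pos|force:'; python3 -m jog '[{"dp":[0,0,0.1],"twist":0,"fingers":0}]'| grep -E 'pos|force:'
```

```text
tool_pos: [0.6204, -0.0357, 0.0191]
force: [-1.4, 0.3, 4.0]
grasp_force: 1.9
tool_pos: [0.6203, -0.0358, 0.0171]
force: [-1.4, -0.2, 4.6]
grasp_force: 2.8
tool_pos: [0.6204, -0.0358, 0.017]
force: [-4.3, 0.4, 12.3]
grasp_force: 6.4
```

Hard stop reached (12 N), so the shut tips sit 25 mm above the reported TCP. Next I'll lift, check the tab, half open the fingers and touch the bare deck to get the tip height at that opening.

```bash
python3 -m jog '[{"dp":[0,0,-1],"twist":0,"fingers":0},{"dp":[0,0,-3],"twist":0,"fingers":0},{"dp":[3,0,-5],"twist":0,"fingers":0.5},{"dp":[6.5,0,-5],"twist":0,"fingers":0.5},{"dp":[6.5,0,-5],"twist":0,"fingers":0.5}]'
python3 - <<'E'
from h import *
for n in('top','wrist'):
    c=cam(n); vv,uu=np.mgrid[0:420,0:560]; uv=np.c_[uu.ravel(),vv.ravel()]; P=bydepth(c,uv)
    e=np.c_[(P[:,:2]-O)@X,(P[:,:2]-O)@Y]
    for nm,x0,x1,y0,y1 in(('deck',-.06,-.03,.065,.1),('tab',-.012,.012,.06,.104),('cover',-.03,.03,-.04,.04)):
        m=(e[:,0]>x0)&(e[:,0]<x1)&(e[:,1]>y0)&(e[:,1]<y1)&(c['depth'].ravel()>0)&(P[:,2]<.075)
        print(n,nm,m.sum(),np.percentile(P[m,2],[10,50,90]).round(4) if m.sum() else '')
to(0,.15,.03)
E
```

```text
time_s: 7.75
tool_pos: [0.6439, 0.0299, 0.0678]
tool_rot: [179.9, -0.2, 70.0]
force: [-0.5, -0.4, 0.3]
grip_width: 0.0227
grasp_force: 0.0
top deck 77 [0.038  0.041  0.0436]
top tab 206 [0.0401 0.0427 0.0456]
top cover 965 [0.0601 0.0628 0.0656]
wrist deck 0 
wrist tab 1151 [0.041  0.0418 0.0427]
wrist cover 0 
t 7.85 in encl 0.0 0.1507 0.0667 yaw 69.69846018482427 F [ 0.2 -0.4  0.3] w 0.030517618431757935
need dp cm [-0.07 -0.    3.67] twist 0.1
```

The tab is fully in: its top is 2 mm above the deck by the wrist camera, and the cover is still seated. I'll push with the fingers shut, since that tip height is known and the contact is 30 mm wide on the centre line. Now moving round to the -y end.

```bash
python3 -m jog '[{"dp":[0,0,-2],"twist":0,"fingers":0},{"dp":[-4,0,-3],"twist":0.1,"fingers":0},{"dp":[-9.5,0,-3],"twist":0.1,"fingers":0},{"dp":[-15,0,-3],"twist":0.1,"fingers":0},{"dp":[-20.5,0,-3],"twist":0.1,"fingers":0},{"dp":[-23.6,0,-2.5],"twist":0.1,"fingers":0},{"dp":[-23.6,0,-1],"twist":0.1,"fingers":0},{"dp":[-23.6,0,0],"twist":0.1,"fingers":0}]'
python3 -c "
from h import *
to(0,-.085,.023)"
```

```text
time_s: 8.85
tool_pos: [0.5609, -0.1954, 0.066]
tool_rot: [180.0, -0.0, 69.5]
force: [0.2, 0.7, 0.6]
grip_width: 0.0009
grasp_force: 0.0
t 8.85 in encl -0.0001 -0.0847 0.066 yaw 69.54514026933528 F [0.2 0.7 0.6] w 0.0008534012635147145
need dp cm [-0.03  0.01  4.3 ] twist -0.05
```

```bash
python3 -m jog '[{"dp":[0,0,1.5],"twist":0,"fingers":0},{"dp":[0,0,3],"twist":0,"fingers":0},{"dp":[0,0,4],"twist":0,"fingers":0},{"dp":[0,0,4.3],"twist":0,"fingers":0},{"dp":[0.7,0,4.3],"twist":0,"fingers":0},{"dp":[1.3,0,4.3],"twist":0,"fingers":0},{"dp":[1.8,0,4.3],"twist":0,"fingers":0},{"dp":[2.3,0,4.3],"twist":0,"fingers":0}]'
python3 -m jog '[{"dp":[0.3,0,0],"twist":0,"fingers":0},{"dp":[0.7,0,0],"twist":0,"fingers":0}]'
python3 - <<'E'
from h import *
to(0,.065,.023)
c=cam('scene'); cv2.imwrite('pics/s4.png',cv2.resize(c['pixels'][170:270,220:370],None,fx=5,fy=5,interpolation=cv2.INTER_CUBIC))
c=cam('top');vv,uu=np.mgrid[130:260,180:350]; uv=np.c_[uu.ravel(),vv.ravel()]; P=bydepth(c,uv); e=np.c_[(P[:,:2]-O)@X,(P[:,:2]-O)@Y]
m=(np.abs(P[:,2]-.0625)<.006)&(abs(e[:,0])<.07); print(np.percentile(e[m],[2,98],axis=0).round(4).tolist())
E
```

```text
time_s: 9.85
tool_pos: [0.5691, -0.1754, 0.0237]
tool_rot: [179.9, 0.1, 69.5]
force: [-1.1, -2.7, 2.4]
grip_width: 0.0005
grasp_force: 1.4
time_s: 10.1
tool_pos: [0.5714, -0.1686, 0.0234]
tool_rot: [180.0, 0.0, 69.5]
force: [-0.5, -2.5, 1.9]
grip_width: 0.0003
grasp_force: 1.3
t 10.1 in encl 0.0004 -0.056 0.0234 yaw 69.50303988326884 F [-0.5 -2.5  1.9] w 0.0003317803166829531
need dp cm [12.1  -0.06  0.03] twist -0.1
[[-0.0559, -0.0147], [0.0479, 0.0666]]
```

View pics/s4.png

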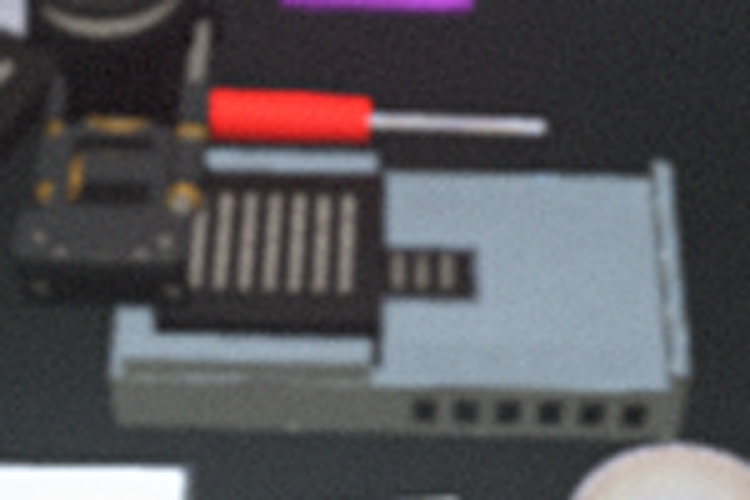

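The scene crop shows the cover moving, with its leading edge at (380,255) starting over the sunk tab (430,270). It slides flat at about 2.5 N, so I'll continue.

```bash
python3 -m jog '[{"dp":[0.5,0,0],"twist":0,"fingers":0},{"dp":[1.2,0,0],"twist":0,"fingers":0},{"dp":[1.9,0,0],"twist":0,"fingers":0},{"dp":[2.6,-0.05,0],"twist":0,"fingers":0},{"dp":[3.3,-0.05,0],"twist":0,"fingers":0},{"dp":[4,-0.05,0],"twist":0,"fingers":0},{"dp":[4.7,-0.05,0],"twist":0,"fingers":0},{"dp":[5.4,-0.05,0],"twist":0,"fingers":0}]'
python3 - <<'E'
from h import *
to(0,.0625,.023)
c=cam('top');vv,uu=np.mgrid[130:260,180:350]; uv=np.c_[uu.ravel(),vv.ravel()]; P=bydepth(c,uv); e=np.c_[(P[:,:2]-O)@X,(P[:,:2]-O)@Y]
m=(np.abs(P[:,2]-.0625)<.006)&(abs(e[:,0])<.07); print(np.percentile(e[m],[2,98],axis=0).round(4).tolist())
E
```

```text
time_s: 11.2
tool_pos: [0.5898, -0.1167, 0.0231]
tool_rot: [-180.0, 0.0, 69.6]
force: [-1.7, -2.5, 1.6]
grip_width: 0.0
grasp_force: 1.2
t 11.2 in encl -0.0004 -0.0009 0.0231 yaw 69.55059267877891 F [-1.7 -2.5  1.6] w 6.2713429288215375e-06
need dp cm [6.34 0.03 0.01] twist -0.05
[[-0.048, 0.0445], [0.0449, 0.1209]]
```

```bash
python3 -m jog '[{"dp":[0.7,0,0],"twist":0,"fingers":0},{"dp":[1.6,0,0],"twist":0,"fingers":0},{"dp":[2.5,0,0],"twist":0,"fingers":0},{"dp":[3.4,0,0],"twist":0,"fingers":0},{"dp":[4.3,0,0],"twist":0,"fingers":0},{"dp":[5.1,0,0],"twist":0,"fingers":0},{"dp":[5.8,0,0],"twist":0,"fingers":0},{"dp":[6.2,0,0],"twist":0,"fingers":0}]'
python3 -m jog '[{"dp":[-0.5,0,0],"twist":0,"fingers":0},{"dp":[-2,0,0],"twist":0,"fingers":0},{"dp":[-2.5,0,-2],"twist":0,"fingers":0},{"dp":[-4,0,-6],"twist":0,"fingers":0},{"dp":[-8,0,-11],"twist":0,"fingers":0},{"dp":[-13,0,-13],"twist":0,"fingers":0},{"dp":[-18,0,-13],"twist":0,"fingers":0},{"dp":[-18,0,-13],"twist":0,"fingers":0}]'
python3 - <<'E'
from h import *
c=cam('top');cv2.imwrite('pics/t5.png',cv2.resize(c['pixels'][90:280,180:400],None,fx=3.1,fy=3.1,interpolation=cv2.INTER_CUBIC))
vv,uu=np.mgrid[130:260,180:350]; uv=np.c_[uu.ravel(),vv.ravel()]; P=bydepth(c,uv); e=np.c_[(P[:,:2]-O)@X,(P[:,:2]-O)@Y]
m=(np.abs(P[:,2]-.0625)<.006)&(abs(e[:,0])<.07)&(e[:,1]>.03)&(e[:,1]<.21)
print(cv2.minAreaRect((e[m]*1000).astype(np.float32)),np.percentile(P[m,2],[10,50,90]))
A=np.c_[e[m],np.ones(m.sum())]; print('slope',np.linalg.lstsq(A,P[m,2],rcond=None)[0])
E
```

```text
time_s: 12.25
tool_pos: [0.6115, -0.0584, 0.0231]
tool_rot: [-180.0, -0.0, 69.6]
force: [-0.5, -0.8, -0.6]
grip_width: 0.0004
grasp_force: 0.7
time_s: 13.25
tool_pos: [0.5463, -0.2347, 0.155]
tool_rot: [179.9, 0.2, 69.0]
force: [0.3, 0.1, -0.7]
grip_width: 0.0004
grasp_force: 0.0
((1.7331161499023438, 120.4056167602539), (177.24566650390625, 132.87013244628906), 88.44395446777344) [0.05979393 0.06266834 0.06540381]
slope [-0.00344237  0.00598576  0.06185825]
```

View pics/t5.png

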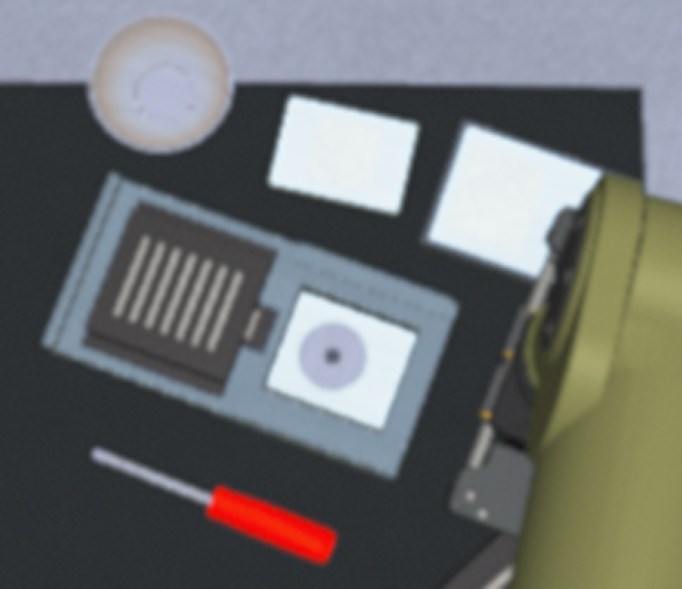

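The top view shows the cover at (180,300) flat on the deck, the drive bay fully open at (340,360) and the loose things in place. I'll get a clean cover position before handing in.

```bash
python3 - <<'E'
from h import *
c=cam('top')
vv,uu=np.mgrid[130:260,180:350]; uv=np.c_[uu.ravel(),vv.ravel()]; P=bydepth(c,uv); e=np.c_[(P[:,:2]-O)@X,(P[:,:2]-O)@Y]
m=(P[:,2]>.057)&(P[:,2]<.068)&(abs(e[:,0])<.06)&(e[:,1]>.03)&(e[:,1]<.21)
k=np.zeros((420,560),np.uint8);k[uv[m,1],uv[m,0]]=255;k=cv2.morphologyEx(k,cv2.MORPH_OPEN,np.ones((3,3)))
q=max(cv2.findContours(k,0,cv2.CHAIN_APPROX_NONE)[0],key=cv2.contourArea).reshape(-1,2)
q=onplane(c,q,.062)[:,:2]-O
print(cv2.minAreaRect((np.c_[q@X,q@Y]*1000).astype(np.float32)),env.get_obs()['force'])
E
```

```text
((-0.5348014831542969, 129.10745239257812), (110.68022155761719, 96.40918731689453), 89.82161712646484) [ 0.93276255 -1.00573224  0.30013263]
```

The cover is at y = 129 mm (allowed 106–155), x ≈ -0.5 mm, flat and straight.

```bash
python3 -c "
from cell import env
print(env.sign_off())"
```

```text
the job is handed in; nothing more can be done
None
```

The snap tab is fully pressed in, and the cover was pushed 129 mm along the deck and lies flat with the drive bay fully open; the loose things look undisturbed, and the job is handed in (no verdict was returned).

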